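# Shut, latch and lift the sample carrier

### The job

The vials are packed for the next lab: lower the open lid of the sample carrier and press down its front edge until the spring catch snaps over the lid. Then take the carrier by the middle of the handle on its lid, so that it hangs level, and lift it off the worktop until its feet are about 10 cm above the bench. Finish while holding it there, level and still; leave everything else on the bench where it is.

Things in the scene. Friction and masses are not known exactly. Their poses are not given: they have to be found in the camera images.
- carrier: the sample carrier: white plastic box 120 x 176 mm on four rubber feet, rim 69 mm high, a grey rack plate for six vials inside, hinged grey lid, steel catch. Loose; 0.5 to 0.9 kg with its four vials. Origin: centre of the underside, at the bottom of the feet. z up, +x from the catch side (front, toward the robot) to the hinge side (back), +y along the 176 mm length
- lid (a joint): lid angle about its hinge on the back rim: 0 shut, grows as it opens (starts 0.95 to 1.3, stop 1.75). Friction hinge: stays at any angle; 1 to 2 N at the front edge moves it. The last 0.1 rad meets the spring catch and takes up to 10 N pressed down at the front edge, then it drops shut, caught. Shows up to 0.02 when carried by the handle
- catch (a joint): angle of the spring catch, a steel hook 26 mm wide in the middle of the carrier's front face, from 26 to 90 mm above the underside. 0 at rest (also with the lid open); pushed outward to about 0.08 as the closing lid's lip passes its ramp, then springs back to 0 with its hook over the lip and holds the lid down. Needs no touching
- lid_hinge (a point): middle of the lid's hinge line on the back rim: 60 mm along +x and 69 mm above the carrier's origin; the line runs along the carrier's y. Its axes turn with the lid; with the lid shut they are parallel to the carrier's. The lid is a hollow shell reaching 120 mm from the hinge line (point -x), 176 mm wide, 24 mm deep: its outer face lies 24 mm along point +z
- lid_edge (a point): point on the lid's outer (top) face, mid-width, 14 mm from the front edge: 106 mm from the hinge line along the lid (point -x), 24 mm off it (+z). The place to push the lid down; from there the outer face is free for 38 mm toward the handle. Axes as lid_hinge
- handle (a point): middle of the bar of the black carrying handle on the lid's outer face, 37 mm off that face, 60 mm from the hinge line. Bar 16 mm (carrier x) by 14 mm high, 106 mm long along the carrier's y, middle 78 mm clear of the posts, 30 mm free beneath. Lid shut: 130 mm above the underside, above the centre of mass within 10 mm. Axes as lid_hinge
- vial_a: glass sample vial with a white screw cap, 27 mm across, 69 mm tall, standing in a hole of the carrier's rack plate (its foot 7 mm above the carrier's underside, plate 36 to 42 mm above it; loose fit). Origin: centre of its underside, z up. Stays there
- vial_b: glass sample vial with a white screw cap, 27 mm across, 69 mm tall, standing in a hole of the carrier's rack plate (its foot 7 mm above the carrier's underside, plate 36 to 42 mm above it; loose fit). Origin: centre of its underside, z up. Stays there
- vial_c: glass sample vial with a white screw cap, 27 mm across, 69 mm tall, standing in a hole of the carrier's rack plate (its foot 7 mm above the carrier's underside, plate 36 to 42 mm above it; loose fit). Origin: centre of its underside, z up. Stays there
- vial_d: glass sample vial with a white screw cap, 27 mm across, 69 mm tall, standing in a hole of the carrier's rack plate (its foot 7 mm above the carrier's underside, plate 36 to 42 mm above it; loose fit). Origin: centre of its underside, z up. Stays there
- spare_vial: bystander: small glass vial with a dark screw cap, 22 mm across, 50 mm tall, standing beside the carrier on its left. Origin: centre of its underside. To be left where it is
- stopper: bystander: tapered rubber stopper, 32 mm across, 27 mm tall, standing beside the carrier on its left. Origin: centre of its underside. To be left where it is
- timer: bystander: digital bench timer lying flat, 58 x 62 x 16 mm, beside the carrier on its right. Origin: centre of its underside. To be left where it is
- beaker: bystander: 250 ml glass beaker, 72 mm across, 94 mm tall. Origin: centre of its underside. To be left where it is
- meter: bystander: hand-held meter lying flat, 58 x 128 x 30 mm. Origin: centre of its underside. To be left where it is
- tape: bystander: roll of labelling tape lying flat, 82 mm across, 20 mm high. Origin: centre of its underside. To be left where it is

How it is judged:
By the outcome, as a careful person would: the job done as asked, in the order asked, and still so for the second after the job is handed in, while the arm keeps its last pose, push and grip.
It also fails if it takes over 54 s, if anything falls off the work surface, if the arm or the gripper's body presses on something with over 40 N, if the wrist force passes 120 N, or if a joint passes its speed limit or range.

### The arm

A 7-joint arm with a two-finger parallel gripper is mounted at the origin on a cart in front of the work surface, level with it; the furniture and walls round the work are solid. World frame = base frame: x ahead of the robot, y to its left, z up, the work surface at z = 0. Lengths are in m, angles in rad, forces in N, time in s.
With the tool pointing down it reaches from about 0.425 to 0.925 m from the base axis. Payload 6.8 kg.
Tool frame: the origin (TCP) lies between the finger pads, 19 mm behind the fingertips; this is the grasp point; z points along the fingers, y is the line along which they close (so a half turn about z gives the same grasp; the last joint's range is limited). The gripper opens to 85 mm and grips with 20 to 120 N. Pads are 22 mm wide; open, the fingers measure 114 mm over their backs; the gripper's body (76 mm by 85 mm) begins 54 mm behind the grasp point. The pads swing forward as they close: fully open they stand 13 mm farther back than shut.
Start: joints at [1.117, 0.477, 0.022, 1.555, -0.011, 1.109, -0.083], TCP at [0.229, -0.635, 0.25] pointing down, gripper open.
Joint ranges: [-2.96, 2.96], [-0.34, 2.1], [-1.41, 1.46], [0.24, 2.44], [-1.37, 4.51], [0.17, 1.92], [-2.96, 2.96]. Speed limits (rad/s): [2.39, 2.39, 3.14, 3.14, 3.14, 3.14, 3.14].

### API

Orientations are given as a unit quaternion [w, x, y, z].
In Python, from station import bot gives the robot as it stands. The module is installed in compiled form; this text tells all that it offers.
- The arm moves only by the shell command python3 -m jog 'ROWS' [OPENING] [FORCE]. ROWS is JSON, a list of rows, each a list of 4 numbers: the shift along the tool's x, y, z in cm, then the turn about the tool's z in rad. In form: [[x, y, z, spin], ...]. A call has 1 to 20 rows; each row is the pose to reach, as a shift and turn from the pose commanded when the call began, along the tool's axes at that moment; what a row does not reach only later rows make up. A row lasts 1/12 s, in which the tool goes at most 41.7 mm and 7.16 degrees, less where a joint would pass 70% of its speed; a pose out of reach is approached as far as the arm can. A call with a gripper value outside its range is refused whole. OPENING is the closure, from -1 (fully open) to 1 (shut), set as the call begins (- or left out, the last holds). The fingers move at their own pace and stop on an object; FORCE is the grip in N (left out, the last holds). Time passes only in rows, so rows that repeat a pose let the fingers close. It gives the time, the measured TCP pose, the force, the opening and the grip force at its end, in the units of the state.
- bot.get_obs(): the state, without advancing time (a new reading comes with each control period).
- bot.read_camera(name): name is "scene" or "top"; returns a dict with "pixels" (384x512x3 uint8, red, green, blue), "depth" (384x512 float32, m along the optical axis (not along the pixel's ray), 0 where there is no reading), "fovy" (degrees; the focal length in pixels is half the picture's height over the tangent of half this angle, whatever the lens; pixels are square), "cx", "cy" (the principal point, pixels), "distortion" ([k1, k2, p1, p2, k3] as OpenCV has them; the pictures are not rectified), "pose" (4x4, takes a point from camera to world coordinates). Camera axes: x right, y down, z forward; pixel columns grow to the right and rows downward; lengths in m; the calibration is good to about 2 mm. A picture is of the moment at which its call begins.
- bot.hand_in(): hands the job in; it is judged then, once.
The state is a dict: "t": time; "q": joint angles; "joint_vel": joint speeds; "joint_torque": joint torques, N m; "eef_pos": TCP position; "tool_rot": TCP orientation; "contact_force": force on the tool from outside, world axes, zero at the start; "torque": the same for the moment, N m; "gripper_width": opening from 0.0 (shut) to 1.0 (fully open); "grasp_force": force on a finger pad.
Only numpy, scipy, OpenCV 4.12 (cv2) and the standard library are available. Lean on these libraries where they do the work, as an engineer would, in place of code of your own. Each camera call takes 0.05 s, during which the arm holds its last target. There are 200 camera calls.

## Working session

There is one attempt and no reset: what is moved stays moved. The work goes in short steps, Python scripts to look and compute and a shell command to move; the robot and the scene stay as the last step left them, time stands still between calls to the robot, and variables do not carry over. Pictures are saved under pics/ and viewed, at most 10 in all, crops included, and the job is handed in when it is done.

```bash
mkdir -p pics; cat > h.py <<'E'
import numpy as np,cv2
from station import bot
def grab(n):
    c=bot.read_camera(n); d=c["depth"]; H,W=d.shape
    f=H/2/np.tan(np.radians(c["fovy"])/2)
    K=np.array([[f,0,c["cx"]],[0,f,c["cy"]],[0,0,1]])
    v,u=np.mgrid[:H,:W]
    p=cv2.undistortPoints(np.stack([u,v],-1).reshape(-1,1,2).astype(np.float64),K,np.array(c["distortion"],float)).reshape(H,W,2)
    P=np.dstack([p*d[...,None],d]); T=np.array(c["pose"])
    X=P@T[:3,:3].T+T[:3,3]; X[d==0]=np.nan
    return c,X
E
python3 - <<'E'
from h import *
for n in("scene","top"):
    c,X=grab(n); cv2.imwrite(f"pics/{n}1.png",c["pixels"][...,::-1]); np.save(n+"1.npy",X); print(n,c["fovy"],np.round(c["pose"],2).tolist())
o=bot.get_obs(); print({k:np.round(v,3).tolist() for k,v in o.items()})
E
```

```text
scene 45.14132475202679 [[0.64, -0.59, 0.49, -0.3], [-0.77, -0.48, 0.42, -0.75], [-0.01, -0.65, -0.76, 1.3], [0.0, 0.0, 0.0, 1.0]]
top 49.86772845525865 [[0.02, -0.98, 0.17, 0.21], [-1.0, -0.02, -0.02, -0.1], [0.02, -0.17, -0.98, 1.5], [0.0, 0.0, 0.0, 1.0]]
{'t': 0.1, 'q': [1.117, 0.478, 0.022, 1.556, -0.011, 1.109, -0.083], 'joint_vel': [-0.001, 0.0, 0.001, -0.004, -0.001, -0.001, 0.002], 'joint_torque': [0.004, -59.776, 1.614, -28.195, 0.013, 0.005, 0.0], 'eef_pos': [0.229, -0.635, 0.249], 'tool_rot': [-0.001, 0.985, 0.172, -0.0], 'contact_force': [0.447, -0.868, 1.086], 'torque': [0.034, 0.051, -0.005], 'grasp_force': 0.0, 'gripper_width': 1.003}
```

View pics/scene1.png

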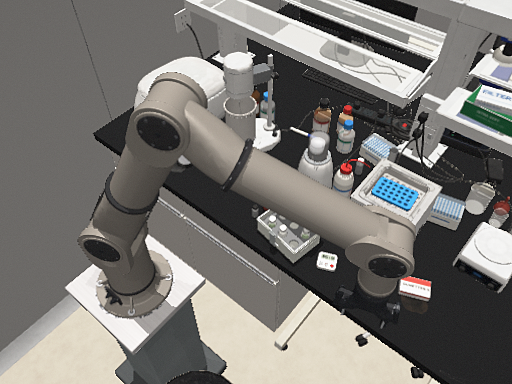

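View pics/top1.png

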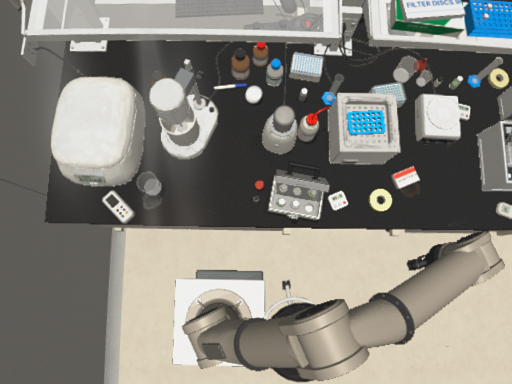

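The top view shows the carrier at about (298,192) with its open lid and handle at (305,168). The spare vial and stopper are at (258,190) and the timer at (338,200), with bottles behind at (283,130). I'll measure the carrier next.

```bash
python3 - <<'E'
from h import *
im=cv2.imread("pics/top1.png"); X=np.load("top1.npy")
y0,y1,x0,x1=95,230,240,360
cv2.imwrite("pics/crop1.png",cv2.resize(im[y0:y1,x0:x1],None,fx=4.4,fy=4.4,interpolation=cv2.INTER_NEAREST))
for r in range(156,222,3):
    print(r,' '.join("%d,%d,%d"%tuple(1000*X[r,c]) if np.isfinite(X[r,c,0]) else '-' for c in range(266,334,6)))
E
```

```text
156 603,-160,-6 601,-182,1 602,-205,0 603,-227,-1 604,-250,0 601,-271,9 605,-295,-2 604,-317,3 606,-341,-1 606,-363,0 606,-385,1 587,-393,73
159 588,-160,5 590,-182,1 590,-205,1 589,-227,7 591,-250,2 592,-272,1 592,-295,1 593,-317,0 592,-339,6 594,-363,1 595,-386,-1 579,-395,61
162 579,-160,-1 580,-183,-6 580,-205,-4 579,-227,2 541,-234,157 583,-273,-7 581,-295,1 583,-318,-3 582,-340,2 584,-363,-2 585,-386,-5 577,-403,26
165 566,-160,3 568,-183,-2 567,-205,3 569,-228,-3 531,-234,154 531,-254,158 532,-274,153 533,-295,153 571,-340,-1 570,-361,6 573,-386,-5 572,-407,3
168 555,-160,0 556,-183,-1 555,-205,3 556,-227,4 521,-234,155 557,-272,1 557,-294,3 523,-295,152 523,-315,153 559,-362,1 561,-386,-4 560,-407,1
171 542,-160,7 545,-183,-3 518,-197,117 521,-218,108 512,-235,147 545,-272,3 546,-295,1 547,-317,2 548,-340,0 548,-362,0 548,-384,5 551,-409,-5
174 533,-161,-1 533,-183,1 497,-193,166 499,-214,158 501,-234,150 508,-258,120 515,-282,91 536,-317,0 504,-315,147 535,-361,6 539,-386,-8 539,-408,-5
177 521,-161,0 521,-183,1 483,-192,185 482,-211,188 484,-231,181 488,-252,167 491,-274,15
[... 1409 characters left out ...]
,-182,41 405,-203,35 405,-225,39 405,-246,43 403,-265,58 406,-289,38 412,-316,3 406,-331,45 403,-348,73 412,-382,6 412,-403,10
210 398,-162,3 391,-181,57 390,-201,67 394,-225,37 394,-246,41 395,-268,37 395,-288,44 400,-315,10 396,-332,40 394,-350,61 403,-384,-4 402,-405,3
213 386,-162,5 388,-184,-1 388,-206,0 385,-226,23 379,-242,79 381,-264,68 384,-288,46 384,-310,44 385,-332,38 391,-361,0 391,-383,-1 391,-405,0
216 376,-163,0 377,-185,-3 377,-207,-1 377,-228,1 368,-242,79 367,-261,92 374,-289,36 371,-306,67 372,-328,63 379,-360,5 381,-384,-5 380,-405,0
219 365,-163,0 365,-184,3 366,-207,-1 366,-228,1 367,-251,-5 367,-272,-1 367,-294,0 368,-316,-1 367,-337,9 368,-360,3 369,-382,1 369,-403,5
```

View pics/crop1.png

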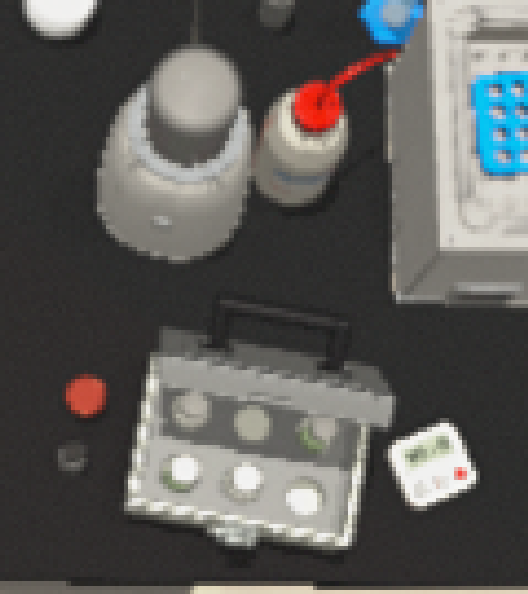

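```bash
cat > fit.py <<'E'
from h import *
from scipy.optimize import least_squares
from scipy.spatial.transform import Rotation as R
def box(p,lo,hi):
    lo,hi=np.array(lo),np.array(hi); q=np.abs(p-(lo+hi)/2)-(hi-lo)/2
    return np.linalg.norm(np.maximum(q,0),axis=1)+np.minimum(q.max(1),0)
B=[((-60,-88,5),(-57,88,69)),((57,-88,5),(60,88,69)),((-60,-88,5),(60,-85,69)),((-60,85,5),(60,88,69)),((-57,-85,36),(57,85,42)),((-68,-13,26),(-60,13,90))]
L=[((-120,-88,22),(0,88,24)),((-120,-88,0),(-118,88,24)),((-2,-88,0),(0,88,24)),((-120,-88,0),(0,-86,24)),((-120,86,0),(0,88,24)),
   ((-68,-53,54),(-52,53,68)),((-68,-53,24),(-52,-39,61)),((-68,39,24),(-52,53,61))]
def dist(s,P):
    x,y,yaw,th=s; q=R.from_euler('z',yaw).inv().apply(P-[x,y,0])
    l=R.from_euler('y',th).inv().apply(q-[60,0,69])
    return np.min([np.abs(box(q,*b)) for b in B]+[np.abs(box(l,*b)) for b in L],axis=0)
def fit(Xs,s0=(435,-270,-.18,1.1)):
    P=np.vstack([X.reshape(-1,3) for X in Xs])*1000
    P=P[np.isfinite(P[:,0])&(np.abs(P-[465,-268,100]).max(1)<160)]
    P=P[(P[:,2]>18)&(P[:,2]<215)]
    c=np.array(s0[:2]); P=P[(np.linalg.norm(P[:,:2]-c-[25,0],axis=1)<135)&(dist(s0,P)<40)]
    r=least_squares(lambda s:dist(s,P),s0,x_scale=[10,10,.1,.1],diff_step=1e-4,loss='soft_l1',f_scale=4)
    d=dist(r.x,P); return r.x,len(P),np.median(d),P
def point(s,p):
    x,y,yaw,th=s
    return R.from_euler('z',yaw).apply(np.array([60,0,69])+R.from_euler('y',th).apply(p))+[x,y,0]
if __name__=="__main__":
    T,S=np.load("top1.npy"),np.load("scene1.npy")
    for Xs in([T],[S],[T,S]):
        for th in(1.,1.2):
            s,n,m,_=fit(Xs,(435,-270,-.18,th)); print(np.round(s,3),n,round(m,2))
    print("edge",point(s,[-106,0,24]),"front",point(s,[-120,0,24]),"handle",point(s,[-60,0,61]),"shut",point((*s[:3],0),[-60,0,61]),point((*s[:3],0),[-106,0,24]))
E
python3 fit.py
```

```text
[ 4.39150e+02 -2.65716e+02 -1.71000e-01  1.19100e+00] 2320 1.49
[ 4.39149e+02 -2.65714e+02 -1.71000e-01  1.19100e+00] 2320 1.49
[ 4.37029e+02 -2.67760e+02 -1.75000e-01  1.00000e+00] 1490 1.29
[ 4.37028e+02 -2.67762e+02 -1.75000e-01  1.20000e+00] 1490 1.29
[ 4.37757e+02 -2.66982e+02 -1.69000e-01  1.20400e+00] 3810 1.51
[ 4.37757e+02 -2.66982e+02 -1.69000e-01  1.20400e+00] 3810 1.51
edge [ 481.48812496 -274.42163029  176.55173466] front [ 476.53491903 -273.57899617  189.61908783] handle [ 531.80895241 -282.98215594  146.89483452] shut [ 437.75688481 -266.98211823  130.        ] [ 392.40840732 -259.26748347   93.        ]
```

The fits from both cameras agree: carrier at (438, -267), yaw -0.17, lid at 1.20 rad. I'll swing above and behind the lid with the fingers shut and tool y along carrier x.

```bash
python3 -m jog '[[3,-1.8,0,-0.08],[6,-3.6,0,-0.16],[9,-5.4,0,-0.24],[12,-7.2,0,-0.32],[15,-9,0,-0.4],[18,-10.8,0,-0.48],[21,-12.6,0,-0.56],[24,-14.4,0,-0.64],[27,-16.2,0,-0.72],[30,-18,0,-0.8],[33,-19.8,0,-0.88],[36,-21.6,0,-0.96],[38,-22.8,0,-1.02],[39.1,-23.5,0,-1.05],[39.1,-23.5,0,-1.05],[39.1,-23.5,0,-1.05],[39.1,-23.5,0,-1.05]]' 1 30
cat > rel.py <<'E'
# offset of the TCP in carrier axes (mm): x, y ; tip height ; tool axes
from fit import *
import sys
def rel(s=(437.8,-267,-.170)):
    o=bot.get_obs(); p=np.array(o["eef_pos"])*1000; w=o["tool_rot"]
    T=R.from_quat([w[1],w[2],w[3],w[0]]); q=R.from_euler('z',s[2]).inv().apply(p-[s[0],s[1],0])
    print("t",round(o["t"],2),"TCP carrier",q.round(1),"tool x,y,z in carrier",(R.from_euler('z',-s[2])*T).as_matrix().T.round(3).tolist(),"F",np.round(o["contact_force"],1),"w",round(o["gripper_width"],3),"grip",round(o["grasp_force"],1)); return q
if __name__=="__main__": 
    q=rel()
    if len(sys.argv)>1:
      for th in np.arange(1.2,-.01,-.1):
        s=106+6*(1.2-th)/1.2; u=s*np.cos(th)-24*np.sin(th); z=69+s*np.sin(th)+24*np.cos(th)
        t=np.array([60-u+15,0,z+19]); d=t-q; print(round(th,1),"tool shift cm",np.round([d[1]/10,d[0]/10,-d[2]/10],2))
E
python3 rel.py 1
```

```text
t: 1.52
eef_pos: [0.5155, -0.2836, 0.2497]
tool_rot: [-0.0, 0.767, 0.641, -0.001]
contact_force: [0.0, -0.9, -0.0]
gripper_width: 0.001
grasp_force: 0.0
t 1.52 TCP carrier [ 79.4  -3.2 249.7] tool x,y,z in carrier [[0.009, 1.0, -0.001], [1.0, -0.009, -0.001], [-0.001, -0.001, -1.0]] F [ 0.  -0.9 -0. ] w 0.001 grip 0.0
1.2 tool shift cm [ 0.32 -2.05  5.42]
1.1 tool shift cm [ 0.32 -3.13  5.59]
1.0 tool shift cm [ 0.32 -4.2   5.87]
0.9 tool shift cm [ 0.32 -5.24  6.25]
0.8 tool shift cm [ 0.32 -6.25  6.75]
0.7 tool shift cm [ 0.32 -7.19  7.34]
0.6 tool shift cm [ 0.32 -8.08  8.03]
0.5 tool shift cm [ 0.32 -8.9   8.81]
0.4 tool shift cm [ 0.32 -9.64  9.67]
0.3 tool shift cm [  0.32 -10.29  10.61]
0.2 tool shift cm [  0.32 -10.84  11.61]
0.1 tool shift cm [  0.32 -11.3   12.66]
-0.0 tool shift cm [  0.32 -11.64  13.77]
```

```bash
python3 -m jog '[[0.3,0,1.5,0],[0.3,0,3,0],[0.3,0,4.5,0],[0.3,0,5.4,0],[0.3,-1,5.4,0],[0.3,-2,5.4,0],[0.3,-2.6,5.5,0],[0.3,-3.1,5.6,0],[0.3,-3.7,5.7,0],[0.3,-4.2,5.9,0],[0.3,-4.7,6.1,0],[0.3,-5.2,6.3,0],[0.3,-5.7,6.5,0],[0.3,-6.2,6.8,0],[0.3,-6.2,6.8,0],[0.3,-6.2,6.8,0]]'
python3 - <<'E'
from rel import *
rel(); 
c,T=grab("top"); c2,S=grab("scene"); cv2.imwrite("pics/s2.png",cv2.resize(c2["pixels"][150:300,220:420,::-1],None,fx=4,fy=4))
for th in(.8,1.,1.2): s,n,m,_=fit([T,S],(438,-267,-.17,th)); print(np.round(s,3).tolist(),n,m)
E
```

```text
t: 2.85
eef_pos: [0.4559, -0.2675, 0.1816]
tool_rot: [-0.001, 0.766, 0.643, -0.0]
contact_force: [0.1, -0.3, 0.7]
gripper_width: -0.0
grasp_force: 0.0
t 2.85 TCP carrier [ 17.9   2.6 181.6] tool x,y,z in carrier [[0.005, 1.0, 0.0], [1.0, -0.005, -0.001], [-0.001, 0.0, -1.0]] F [ 0.1 -0.3  0.7] w -0.0 grip 0.0
[438.056, -266.953, -0.172, 0.862] 3532 1.2412485538727935
[437.894, -266.952, -0.172, 0.867] 3557 1.267267627944861
[437.748, -266.897, -0.173, 0.873] 3500 1.2528634187943766
```

View pics/s2.png

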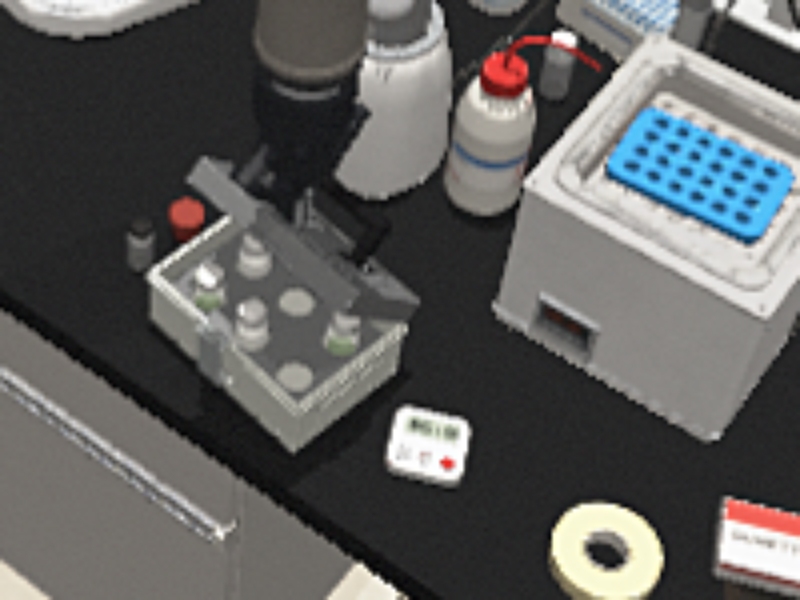

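The fingers are closing the lid, now at about 0.86 rad with the gripper behind it (image at about (330,200)). The carrier hasn't moved, so I'll continue along the arc.

```bash
python3 -m jog '[[0,-0.5,0.3,0],[0,-1,0.6,0],[0,-1.4,0.9,0],[0,-1.9,1.3,0],[0,-2.3,1.6,0],[0,-2.7,2,0],[0,-3.1,2.4,0],[0,-3.4,2.9,0],[0,-3.8,3.3,0],[0,-4.1,3.8,0],[0,-4.3,4.3,0],[0,-4.6,4.8,0],[0,-4.6,4.8,0],[0,-4.6,4.8,0]]'
python3 - <<'E'
from rel import *
rel(); 
c,T=grab("top"); c2,S=grab("scene")
s,n,m,_=fit([T,S],(438,-267,-.17,.2)); print(np.round(s,3).tolist(),n,m)
E
```

```text
t: 4.12
eef_pos: [0.4109, -0.2595, 0.1336]
tool_rot: [-0.0, 0.766, 0.643, -0.0]
contact_force: [-0.2, 0.7, 0.1]
gripper_width: -0.003
grasp_force: 0.0
t 4.12 TCP carrier [-27.8   2.8 133.6] tool x,y,z in carrier [[0.005, 1.0, 0.0], [1.0, -0.005, -0.001], [-0.001, 0.0, -1.0]] F [-0.2  0.7  0.1] w -0.003 grip 0.0
[437.395, -266.824, -0.175, 0.221] 2893 0.970716875731668
```

```bash
python3 -m jog '[[-0.2,-0.3,0.4,0],[-0.3,-0.6,0.8,0],[-0.3,-0.8,1.2,0],[-0.3,-0.9,1.5,0],[-0.3,-0.9,1.7,0],[-0.3,-0.9,1.9,0],[-0.3,-0.9,2.1,0],[-0.3,-0.9,2.2,0],[-0.3,-0.9,2.2,0],[-0.3,-0.9,2.2,0]]'; python3 rel.py
```

```text
t: 5.05
eef_pos: [0.4016, -0.261, 0.1118]
tool_rot: [-0.0, 0.766, 0.643, -0.0]
contact_force: [0.4, -0.0, 0.9]
gripper_width: -0.0
grasp_force: 0.2
t 5.05 TCP carrier [-36.6  -0.2 111.8] tool x,y,z in carrier [[0.005, 1.0, 0.0], [1.0, -0.005, -0.0], [-0.0, 0.0, -1.0]] F [ 0.4 -0.   0.9] w -0.0 grip 0.2
```

```bash
python3 -m jog '[[0,0,0.05,0],[0,0,0.1,0],[0,0,0.15,0],[0,0,0.2,0],[0,0,0.2,0],[0,0,0.2,0]]'; python3 rel.py
```

```text
t: 5.55
eef_pos: [0.4018, -0.261, 0.1114]
tool_rot: [0.0, 0.766, 0.643, -0.0]
contact_force: [-6.3, 4.1, 21.0]
gripper_width: -0.0
grasp_force: 10.5
t 5.55 TCP carrier [-36.5  -0.2 111.4] tool x,y,z in carrier [[0.005, 1.0, -0.001], [1.0, -0.005, -0.0], [-0.0, -0.001, -1.0]] F [-6.3  4.1 21. ] w -0.0 grip 10.5
```

21 N of resistance with the fingertips at the lid-shut height suggests the lid is shut and caught. I'll raise, move over the handle, open and check.

```bash
python3 -m jog '[[0,0,-1,0],[0,0,-2.5,0],[0,0,-4,0],[0,0,-5.5,0],[0,0,-7,0],[0,0,-8.5,0],[0,0.5,-9.5,0],[0,1.5,-10,0],[0,2.5,-10,0],[0,3.3,-10,0],[0,3.7,-10,0],[0,3.7,-10,0],[0,3.7,-10,0],[0,3.7,-10,0]]' -1
python3 - <<'E'
from rel import *
c,T=grab("top"); c2,S=grab("scene"); cv2.imwrite("pics/s3.png",cv2.resize(c2["pixels"][180:300,230:390,::-1],None,fx=5,fy=5))
for Xs in([T],[S],[T,S]):
  s,n,m,P=fit(Xs,(438,-267,-.17,.03)); print(np.round(s,3).tolist(),n,m)
l=R.from_euler('z',s[2]).inv().apply(P-[s[0],s[1],0])
for a,b in((-58,-35),(-35,-20),(20,35),(35,55)):
  k=(l[:,0]>a)&(l[:,0]<b)&(np.abs(l[:,1])<85)&(l[:,2]>80)&(l[:,2]<110); print(a,k.sum(),np.median(l[k,2]))
rel(s[:3])
E
```

```text
t: 6.72
eef_pos: [0.4377, -0.2673, 0.2093]
tool_rot: [-0.001, 0.766, 0.643, -0.0]
contact_force: [0.8, -0.1, 0.3]
gripper_width: 0.999
grasp_force: 0.0
[438.302, -262.604, -0.191, 0.026] 808 1.0994399014909835
[437.048, -267.321, -0.162, 0.003] 2368 0.8953393796113112
[437.332, -266.402, -0.168, 0.01] 3176 0.9461793966980636
-58 474 91.85834509459214
-35 296 92.97238265225629
20 164 93.20434799009993
35 341 92.72681448280596
t 6.82 TCP carrier [  0.6  -1.  209.7] tool x,y,z in carrier [[0.007, 1.0, 0.0], [1.0, -0.007, -0.001], [-0.001, 0.0, -1.0]] F [-0.  -0.5  0.6] w 1.0 grip 0.0
```

View pics/s3.png

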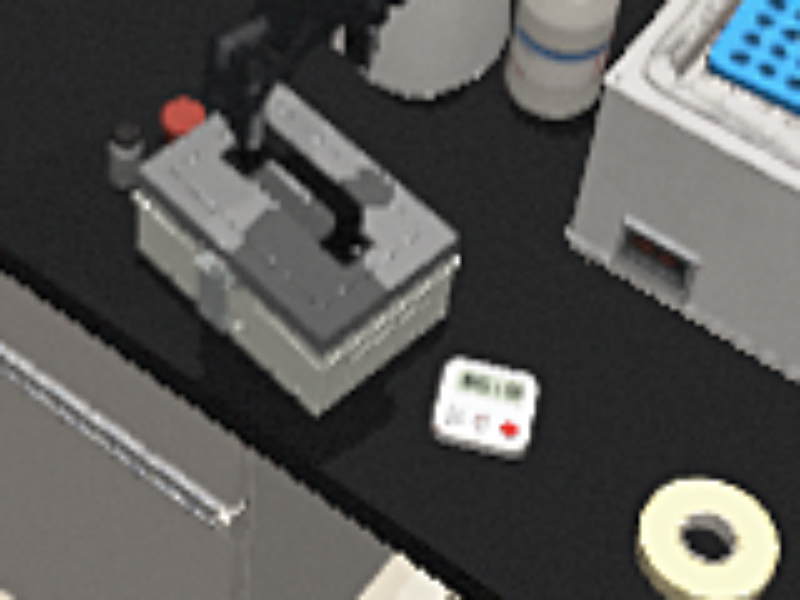

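The lid is shut and flat at 93 mm, with the catch at (212,290) over its lip. I'll descend onto the handle, centred to within 1 mm, and grip it.

```bash
python3 -m jog '[[0.1,0,1.5,0],[0.1,0,3,0],[0.1,0,4.5,0],[0.1,0,6,0],[0.1,0,7.2,0],[0.1,0,8,0],[0.1,0,8,0],[0.1,0,8,0]]' && python3 -m jog '[[0,0,0,0],[0,0,0,0],[0,0,0,0],[0,0,0,0],[0,0,0,0],[0,0,0,0],[0,0,0,0],[0,0,0,0],[0,0,0,0],[0,0,0,0],[0,0,0,0],[0,0,0,0]]' 1 70; python3 rel.py
```

```text
t: 7.48
eef_pos: [0.4383, -0.2665, 0.13]
tool_rot: [-0.0, 0.766, 0.643, -0.0]
contact_force: [0.1, 0.6, 0.3]
gripper_width: 1.0
grasp_force: 0.0
t: 8.48
eef_pos: [0.4393, -0.2668, 0.1305]
tool_rot: [0.001, 0.766, 0.643, 0.0]
contact_force: [3.6, -1.3, 4.3]
gripper_width: 0.172
grasp_force: 70.3
t 8.48 TCP carrier [  1.4   0.5 130.5] tool x,y,z in carrier [[0.005, 1.0, -0.0], [1.0, -0.005, 0.002], [0.002, -0.0, -1.0]] F [ 3.6 -1.3  4.3] w 0.172 grip 70.3
```

```bash
python3 -m jog '[[0,0,-0.1,0],[0,0,-0.3,0],[0,0,-0.6,0],[0,0,-1,0],[0,0,-1.5,0],[0,0,-2.1,0],[0,0,-2.8,0],[0,0,-3.6,0],[0,0,-4.4,0],[0,0,-5.2,0],[0,0,-6,0],[0,0,-6.8,0],[0,0,-7.6,0],[0,0,-8.3,0],[0,0,-8.9,0],[0,0,-9.4,0],[0,0,-9.7,0],[0,0,-9.9,0],[0,0,-10,0],[0,0,-10,0]]' && python3 -m jog '[[0,0,0,0],[0,0,0,0],[0,0,0,0],[0,0,0,0],[0,0,0,0],[0,0,0,0],[0,0,0,0],[0,0,0,0],[0,0,0,0],[0,0,0,0]]'
cat > chk.py <<'E'
from rel import *
c,T=grab("top"); c2,S=grab("scene"); cv2.imwrite("pics/s4.png",cv2.resize(c2["pixels"][160:310,230:430,::-1],None,fx=4,fy=4))
rel(); print(bot.get_obs()["torque"])
P=np.vstack([T.reshape(-1,3),S.reshape(-1,3)])*1000; P=P[np.isfinite(P[:,0])]
l=R.from_euler('z',-.17).inv().apply(P-[437.8,-267,0])
k=(np.abs(l[:,0])<56)&(np.abs(l[:,1])<84)&(np.abs(l[:,2]-193)<10)
A=np.c_[l[k,:2],np.ones(k.sum())]; r=least_squares(lambda a:A@a-l[k,2],[0,0,193],loss='soft_l1',f_scale=2).x
print("lid plane slopes x,y, height",r.round(3),k.sum())
E
python3 chk.py
```

```text
t: 10.15
eef_pos: [0.4384, -0.2665, 0.23]
tool_rot: [-0.0, 0.766, 0.643, -0.0]
contact_force: [-0.2, 0.5, -5.3]
gripper_width: 0.17
grasp_force: 69.0
t: 10.98
eef_pos: [0.4384, -0.2665, 0.23]
tool_rot: [0.0, 0.766, 0.643, -0.0]
contact_force: [-0.1, 0.2, -7.1]
gripper_width: 0.171
grasp_force: 69.0
t 11.08 TCP carrier [  0.5   0.6 230. ] tool x,y,z in carrier [[0.005, 1.0, -0.0], [1.0, -0.005, 0.0], [0.0, -0.0, -1.0]] F [-0.1  0.5 -7.1] w 0.17 grip 69.0
[-0.0129194  -0.01941594 -0.08986624]
lid plane slopes x,y, height [1.40000e-02 1.20000e-02 1.92787e+02] 1717
```

View pics/s4.png

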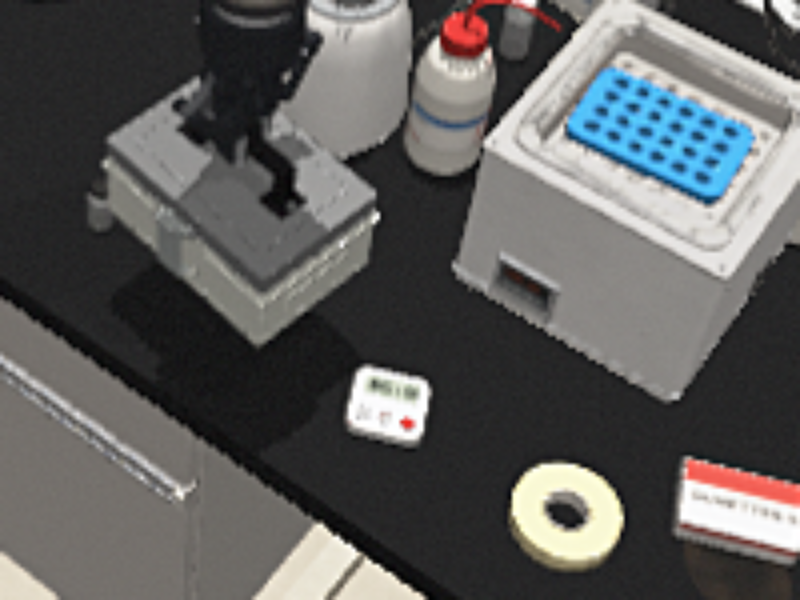

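The carrier hangs level (slope about 1°) and still, with the lid caught and its top at 193 mm, which puts the feet about 100 mm up. The timer, tape and spare vial are untouched.

```bash
python3 -c "
from station import bot
print(bot.hand_in())"
```

```text
the job is handed in; nothing more can be done
None
```

The job is handed in, with no verdict returned: the lid is shut with the catch over its lip, and the arm holds the carrier by the middle of its handle, still, level to about 1°, feet about 10 cm above the bench.

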